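# Lay out a jeweller's soldering place

## Robot

A 6-joint arm with a two-finger parallel gripper is mounted at the origin on the work surface. World frame = base frame: x ahead of the robot, y to its left, z up, the work surface at z = 0. Lengths are in m, angles in rad, forces in N, time in s.
With the tool pointing down it reaches from about 0.3 to 0.85 m from the base axis. Payload 4.2 kg.
Tool frame: the origin (TCP) lies at the very end of the fingers, on their centre line; the grasp point (between the pads) lies 19 mm behind it; z points along the fingers, y is the line along which they close (so a half turn about z gives the same grasp; the last joint's range is limited). The gripper opens to 91 mm and grips with 3 to 60 N. Pads are 32 mm wide; open, the fingers measure 118 mm over their backs; the gripper's body (76 mm by 178 mm) begins 60 mm behind the grasp point.
Start: joints at [1.113, 0.32, 1.565, -0, 1.257, -0.02], TCP at [0.244, 0.521, 0.214] pointing down, gripper open.
Joint ranges: [-3.11, 3.11], [-0.84, 2.01], [0.21, 2.61], [-1.34, 4.49], [0.05, 2.63], [-2.56, 2.56]. Speed limits (rad/s): [2.57, 2.57, 3.14, 3.14, 3.14, 3.14].

## Interface

Orientations are given as [roll, pitch, yaw] about the fixed x, y, z axes, in that order (R = Rz(yaw) Ry(pitch) Rx(roll)).
In Python, from plant import read_state, get_image, job_done gives the robot as it stands. The module is installed in compiled form; this text tells all that it offers.
- The arm moves only by the shell command python3 -m handwheel 'ROWS' [OPENING] [FORCE]. ROWS is text: rows parted by semicolons, each of 6 numbers parted by spaces: the shift along the tool's x, y, z normalised to -1 to 1, where 1 is 0.75 m, then the turn, a rotation vector about the tool's x, y, z normalised to -1 to 1, where 1 is 360 degrees. In form: tx ty tz rx ry rz; .... A call has 1 to 20 rows; each row shifts and turns the commanded pose from where the row before left it, along the tool's axes as they then stand; what a row does not reach is not made up. A row lasts 1/12 s, in which the tool goes at most 41.7 mm and 7.16 degrees, less where a joint would pass 70% of its speed; a pose out of reach is approached as far as the arm can. A call with a number of a shift or a turn outside -1 to 1 is refused whole. A call with a gripper value outside its range is refused whole. OPENING is the opening, from 0 (shut) to 1 (fully open), set as the call begins (- or left out, the last holds). The fingers move at their own pace and stop on an object; FORCE is the grip in N (left out, the last holds). Time passes only in rows, so rows that do not move let the fingers close. It gives the time, the measured TCP pose, the force, the opening and the grip force at its end, in the units of the state.
- read_state(): the state, without advancing time (a new reading comes with each control period).
- get_image(name): name is "side" or "top"; returns a dict with "color" (480x640x3 uint8, red, green, blue), "depth" (480x640 float32, m along the optical axis (not along the pixel's ray), 0 where there is no reading), "mtx" (3x3 intrinsics, pixels), "world_from_camera" (4x4, takes a point from camera to world coordinates). Camera axes: x right, y up, looking along -z (the intrinsics and any distortion apply to the point x, -y, -z); pixel columns grow to the right and rows downward; lengths in m; the calibration is good to about 2 mm. A picture is of the moment at which its call begins.
- job_done(): hands the job in; it is judged then, once.
The state is a dict: "time": time; "joint_pos": joint angles; "joint_vel": joint speeds; "joint_efforts": joint torques, N m; "ee_pos": TCP position; "tool_rot": TCP orientation; "wrist_force": force on the tool from outside, world axes, zero at the start; "moment": the same for the moment, N m; "grip_width": finger opening in m; "grasp_force": force on a finger pad.
Only numpy, scipy, OpenCV 4.12 (cv2) and the standard library are available. Lean on these libraries where they do the work, as an engineer would, in place of code of your own. Each camera call takes 0.05 s, during which the arm holds its last target. There are 200 camera calls.

## Task

Get the bench ready for soldering: take the steel doming block off the soldering board and stand it directly behind the flat steel bench block (off its far side, as seen looking straight ahead across the bench from the robot), squared up with it and with a gap of 2 cm between them. Then lay the charcoal block in the middle of the soldering board, lengthways like the board, with the silver ring flat in the middle of the charcoal, and stand the flux jar midway between the two small bowls. Leave the tin where it is, and let go of everything.

Things in the scene. Friction and masses are not known exactly. Their poses are not given: they have to be found in the camera images.
- board: soldering board, fixed: off-white scorched slab in a dark steel tray, 150 (its x) x 100 (its y) x 20 mm high. Origin at the centre of its underside; its x axis runs along its length, roughly away from the robot; top face 20 mm above the origin. Its place on the bench is one of three.
- bench_block: bench block, fixed: flat bright steel block lying on the bench, 60 x 60 x 20 mm high, plain top. Origin at the centre of its underside; its x axis points straight ahead across the bench, along the robot's own x (within 0.12 rad), so 'behind' is +x. The doming block's centre belongs 70 mm from its centre that way.
- white_bowl: small white ceramic bowl, fixed, 60 mm across the rim, 32 mm high. Origin at the centre of its underside; its x axis points at the clay bowl, which stands farther from the robot.
- clay_bowl: small reddish clay bowl, fixed, same shape: 60 mm across the rim, 32 mm high. Origin at the centre of its underside, 170 mm from the white bowl's.
- doming_block: doming block, loose: dark steel 40 mm cube with round dimples in its faces, about 0.45 kg. Origin at the centre of its underside, z up, x and y square to its sides. At the start it stands on the soldering board, near the middle.
- charcoal: charcoal soldering block, loose, black, 60 (its x) x 40 (its y) x 25 mm high, about 50 g, lying flat on the bench. Origin at the centre of its underside.
- ring: plain silver ring band, loose, lying flat on the bench: 26 mm outside, 21 mm inside diameter, 10 mm high, 15 g. Origin at the centre of its underside, axis z.
- flux_jar: flux jar, loose: small closed jar of green glass with a white cap, 36 mm diameter, 46 mm high, about 90 g, standing upright. Origin at the centre of its underside, axis z.
- tin: bystander, to be left alone: low round metal tin with a pale disc on its lid, loose, 60 mm diameter, 24 mm high. Origin at the centre of its underside.
Things that resemble listed ones, but are neither listed nor needed, are in the scene too. What is meant by the flux_jar is not pink, purple or turquoise, and is the smaller of those in its own colour.

How it is judged:
By the outcome, as a careful person would: the job done as asked, in the order asked, and still so for the second after the job is handed in, with the robot touching nothing.
It also fails if it takes over 106 s, if anything falls off the work surface, if the arm or the gripper's body presses on something with over 40 N, if the wrist force passes 120 N, or if a joint passes its speed limit or range.

## Working session

There is one attempt and no reset: what is moved stays moved. The work goes in short steps, Python scripts to look and compute and a shell command to move; the robot and the scene stay as the last step left them, time stands still between calls to the robot, and variables do not carry over. Pictures are saved under pics/ and viewed, at most 14 in all, crops included, and the job is handed in when it is done.

```bash
mkdir -p pics; cat > h.py <<'E'
import numpy as np, cv2
from plant import read_state, get_image, job_done
def grab(n):
    im=get_image(n); return im
def save(im,f,crop=None,scale=1):
    c=cv2.cvtColor(im["color"],cv2.COLOR_RGB2BGR)
    if crop: x0,y0,x1,y1=crop; c=c[y0:y1,x0:x1]
    if scale!=1: c=cv2.resize(c,None,fx=scale,fy=scale,interpolation=cv2.INTER_CUBIC)
    cv2.imwrite(f,c)
def ray(im,uv,z):
    uv=np.atleast_2d(np.array(uv,float)); K=im["mtx"]; T=im["world_from_camera"]
    d=np.c_[(uv[:,0]-K[0,2])/K[0,0],-(uv[:,1]-K[1,2])/K[1,1],-np.ones(len(uv))]@T[:3,:3].T
    o=T[:3,3]; return o+d*((z-o[2])/d[:,2])[:,None]
def cloud(im):
    K=im["mtx"];T=im["world_from_camera"];d=im["depth"]
    v,u=np.mgrid[:480,:640]
    p=np.stack([(u-K[0,2])/K[0,0]*d,-(v-K[1,2])/K[1,1]*d,-d],-1)
    return p@T[:3,:3].T+T[:3,3]
E
python3 - <<'E'
from h import *
for n in("top","side"):
    im=grab(n); save(im,f"pics/{n}0.png"); print(n,im["mtx"].round(1).tolist(),im["world_from_camera"].round(3).tolist(),[k for k in im])
print(read_state())
E
```

```text
top [[518.3, 0.0, 320.0], [0.0, 518.3, 241.4], [0.0, 0.0, 1.0]] [[0.01, 0.998, -0.058, 0.456], [-0.999, 0.008, -0.034, -0.022], [-0.033, 0.059, 0.998, 1.019], [0.0, 0.0, 0.0, 1.0]] ['color', 'depth', 'mtx', 'world_from_camera']
side [[501.1, 0.0, 326.2], [0.0, 501.1, 246.6], [0.0, 0.0, 1.0]] [[0.976, 0.1, -0.195, 0.337], [-0.218, 0.539, -0.814, -0.697], [0.024, 0.836, 0.548, 0.531], [0.0, 0.0, 0.0, 1.0]] ['color', 'depth', 'mtx', 'world_from_camera']
{'time': 0.1, 'joint_pos': array([ 1.11300415e+00,  3.20227394e-01,  1.56550192e+00,  1.81747405e-05,
        1.25740076e+00, -1.99941328e-02]), 'joint_vel': array([-0.00024683, -0.00033223, -0.00163896,  0.00149559, -0.00156958,
        0.00034536]), 'joint_efforts': array([-1.05299645e-03, -4.13331413e+01, -2.32509935e+01,  7.27570709e-02,
        4.22513264e-02, -7.12774795e-05]), 'ee_pos': array([0.24357103, 0.52039077, 0.21322608]), 'tool_rot': array([-3.14005589e+00, -4.80146219e-05,  2.70378895e+00]), 'wrist_force': array([-0.38007428,  0.67367688, -0.66230701]), 'moment': array([ 0.00508529, -0.01865677,  0.04226754]), 'grasp_force': 0.0, 'grip_width': 0.09135958290147632}
```

View pics/top0.png

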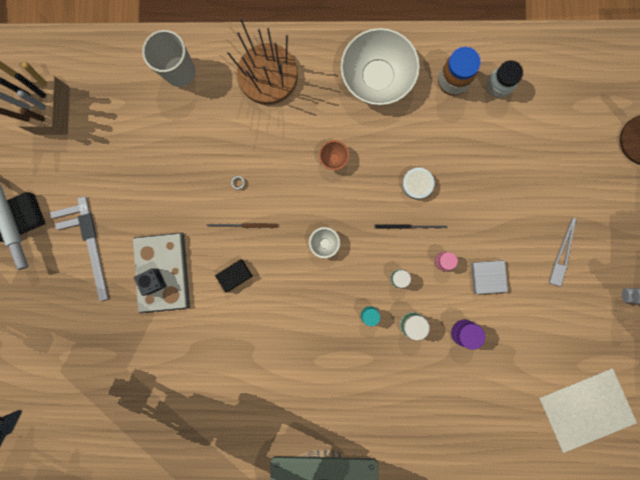

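View pics/side0.png

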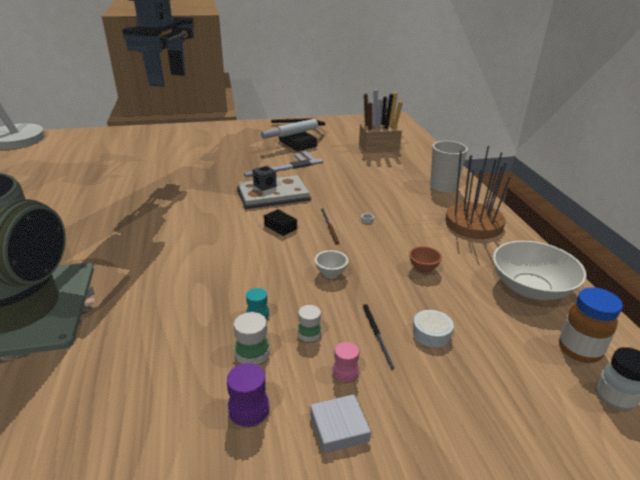

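Top view: the candidates for the flux jar are the small white cap on green (401,279), the large white cap on green (416,327), pink (448,261), turquoise (371,317) and purple (469,335). I choose (401,279). The doming block is at (150,281) on the board (160,273), charcoal (234,276), ring (238,183), bench block (490,277), bowls (325,242) and (334,155), tin (419,183).

```bash
cat > m.py <<'E'
from h import *
def rect(im,roi,zlo,zhi,ztop,name):
    x0,y0,x1,y1=roi; P=cloud(im)
    m=np.zeros((480,640),np.uint8); m[y0:y1,x0:x1]=((P[...,2]>zlo)&(P[...,2]<zhi))[y0:y1,x0:x1]
    n,l,s,c=cv2.connectedComponentsWithStats(m); 
    if n<2: print(name,"none"); return
    k=1+np.argmax(s[1:,4]); v,u=np.nonzero(l==k)
    W=ray(im,np.c_[u,v],ztop)[:,:2].astype(np.float32)*1000
    r=cv2.minAreaRect(W); print(name,"rect c",np.round(r[0],1),"size",np.round(r[1],1),"ang",round(r[2],1),"centroid",W.mean(0).round(1),"z",(np.median(P[v,u,2])*1000).round(1),"n",s[k,4])
    return r
E
python3 - <<'E'
from m import *
im=grab("top");P=cloud(im)
print("bench z",[np.round(np.median(P[y-5:y+5,x-5:x+5,2])*1000,1) for x,y in((280,330),(560,180),(120,350),(290,180))], "noise",P[325:335,275:285,2].std())
rect(im,(120,225,200,320),.012,.028,.020,"board")
rect(im,(120,255,180,305),.045,.075,.060,"doming")
rect(im,(205,250,265,300),.015,.035,.025,"charcoal")
rect(im,(225,170,252,197),.005,.02,.010,"ring")
rect(im,(465,255,515,300),.012,.028,.020,"bench")
rect(im,(385,262,418,297),.035,.06,.046,"jar")
rect(im,(395,305,435,345),.035,.09,.06,"bigjar")
rect(im,(300,222,347,265),.025,.04,.032,"white")
rect(im,(312,135,355,175),.025,.04,.032,"clay")
rect(im,(395,160,440,205),.015,.035,.024,"tin")
save(im,"pics/c1.png",(120,140,520,350),2)
save(grab("side"),"pics/c2.png",(225,270,385,430),3)
E
```

```text
bench z [np.float64(-0.2), np.float64(0.2), np.float64(0.1), np.float64(-0.4)] noise 0.0017425939953053808
board rect c [451.1 323.7] size [145.  96.] ang 6.2 centroid [454.9 320.4] z 20.1 n 2989
doming rect c [434.3 331. ] size [41.7 44.5] ang 25.1 centroid [434.5 331.2] z 59.8 n 520
charcoal rect c [447.2 179.1] size [40.7 61.3] ang 33.3 centroid [447.1 179.2] z 24.9 n 666
ring rect c [631.3 176.6] size [23.9 24. ] ang 0.3 centroid [631.  176.6] z 10.0 n 58
bench rect c [ 449.8 -311.2] size [59.8 62.1] ang 4.8 centroid [ 449.6 -311.5] z 20.0 n 1021
jar rect c [ 445.1 -140.6] size [31.7 31.5] ang 0.1 centroid [ 445.1 -140.8] z 45.9 n 257
bigjar rect c [ 356.4 -166.2] size [45.3 45.4] ang 0.1 centroid [ 357. -166.] z 62.4 n 516
white rect c [512.9   4. ] size [57.3 55.4] ang 0.5 centroid [512.   4.] z 31.2 n 255
clay rect c [681.8 -12.6] size [56.5 57.8] ang 0.2 centroid [683.5 -12.5] z 30.8 n 259
tin rect c [ 628.6 -175.6] size [58.2 59.4] ang 0.2 centroid [ 628.8 -175.7] z 24.0 n 768
```

View pics/c2.png

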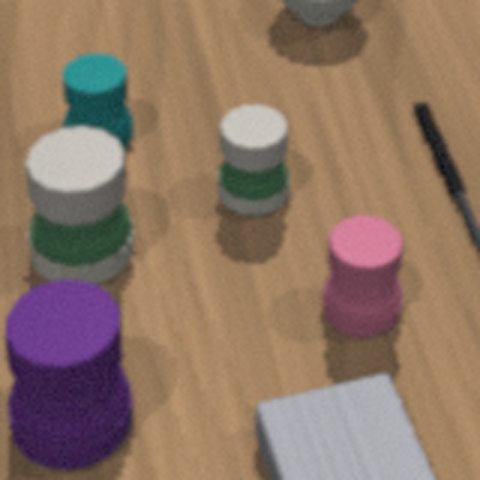

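View pics/c1.png

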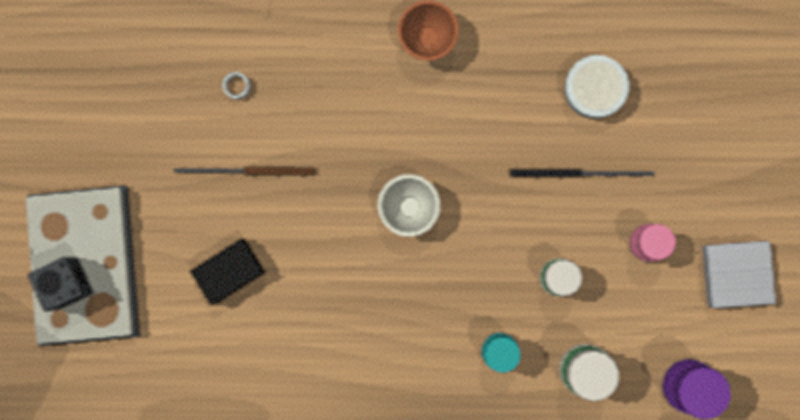

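Crop: the jar at about (401,279) is green with a white cap and the smaller of the two greens, so it is the flux jar. All measured sizes and heights match the description. Next I rotate and go above the doming block.

```bash
cat > to.py <<'E'
import sys; from h import *
# usage: to.py x y z(mm) yaw(deg): turn rows first, then shift rows (in the final yaw frame)
x,y,z,w=map(float,sys.argv[1:5]); s=read_state(); p=s["ee_pos"]*1000; cur=np.degrees(s["tool_rot"][2])
d=(w-cur+180)%360-180; n=int(np.ceil(abs(d)/6.8)); a=np.radians(w); e=np.array([x,y,z])-p
t=np.array([np.cos(a)*e[0]+np.sin(a)*e[1],np.sin(a)*e[0]-np.cos(a)*e[1],-e[2]])/750
N=max(1,int(np.ceil(np.linalg.norm(e)/36)))
print("pose",p.round(1),"yaw",cur.round(2),"dyaw",round(d,2),"rz/row",round(-d/360/max(n,1),5),"x",n)
print("shift total",t.round(4),"per row",(t/N).round(4),"x",N,"t",round(s["time"],2),"q6",s["joint_pos"][5].round(2))
E
python3 to.py 434.4 331.1 130 205.1
```

```text
pose [243.7 520.5 213.5] yaw 154.92 dyaw 50.18 rz/row -0.01743 x 8
shift total [-0.1232 -0.3366  0.1113] per row [-0.0154 -0.0421  0.0139] x 8 t 0.2 q6 -0.02
```

```bash
python3 -m handwheel '0 0 0 0 0 -0.01743;0 0 0 0 0 -0.01743;0 0 0 0 0 -0.01743;0 0 0 0 0 -0.01743;0 0 0 0 0 -0.01743;0 0 0 0 0 -0.01743;0 0 0 0 0 -0.01743;0 0 0 0 0 -0.01743;-0.0154 -0.0421 0.0139 0 0 0;-0.0154 -0.0421 0.0139 0 0 0;-0.0154 -0.0421 0.0139 0 0 0;-0.0154 -0.0421 0.0139 0 0 0;-0.0154 -0.0421 0.0139 0 0 0;-0.0154 -0.0421 0.0139 0 0 0;-0.0154 -0.0421 0.0139 0 0 0;-0.0154 -0.0421 0.0139 0 0 0;0 0 0 0 0 0;0 0 0 0 0 0' 1 40; python3 to.py 434.4 331.1 28 205.1
```

```text
time: 1.7
ee_pos: [0.4352, 0.3299, 0.1298]
tool_rot: [-3.142, -0.002, -2.707]
wrist_force: [-0.2, 0.2, 0.4]
grip_width: 0.0912
grasp_force: 0.0
pose [435.2 329.9 129.8] yaw -155.08 dyaw 0.18 rz/row -0.0005 x 1
shift total [0.0003 0.0018 0.1357] per row [0.0001 0.0006 0.0452] x 3 t 1.7 q6 -1.38
```

```bash
python3 -m handwheel '0.0003 0.0018 0.03 0 0 -0.0005;0 0 0.03 0 0 0;0 0 0.03 0 0 0;0 0 0.03 0 0 0;0 0 0.0157 0 0 0;0 0 0 0 0 0;0 0 0 0 0 0' 1 40; python3 -m handwheel '0 0 0 0 0 0;0 0 0 0 0 0;0 0 0 0 0 0;0 0 0 0 0 0;0 0 0 0 0 0;0 0 0 0 0 0;0 0 0 0 0 0;0 0 0 0 0 0;0 0 0 0 0 0;0 0 0 0 0 0;0 0 0 0 0 0;0 0 0 0 0 0' 0 40
```

```text
time: 2.28
ee_pos: [0.4332, 0.3333, 0.0289]
tool_rot: [3.141, -0.001, -2.699]
wrist_force: [-0.1, -0.7, 0.1]
grip_width: 0.0912
grasp_force: 0.0
time: 3.28
ee_pos: [0.4339, 0.3324, 0.0288]
tool_rot: [3.142, 0.0, -2.7]
wrist_force: [0.1, 0.9, -0.1]
grip_width: 0.0396
grasp_force: 40.0
```

```bash
python3 -m handwheel '0 0 -0.015 0 0 0;0 0 -0.03 0 0 0;0 0 -0.03 0 0 0;0 0 -0.03 0 0 0;0 0 -0.03 0 0 0;0 0 0 0 0 0' 0 40; python3 to.py 519.5 -305.3 130 184.8
```

```text
time: 3.78
ee_pos: [0.4357, 0.3337, 0.1333]
tool_rot: [3.14, 0.007, -2.7]
wrist_force: [0.6, 0.6, -5.4]
grip_width: 0.04
grasp_force: 40.0
pose [435.7 333.7 133.3] yaw -154.7 dyaw -20.5 rz/row 0.01424 x 4
shift total [-0.0401 -0.8584  0.0044] per row [-0.0022 -0.0477  0.0002] x 18 t 3.78 q6 -1.38
```

```bash
python3 -m handwheel '0 0 0 0 0 0.01424;0 0 0 0 0 0.01424;0 0 0 0 0 0.01424;0 0 0 0 0 0.01424;-0.0011 -0.024 0 0 0 0;-0.0022 -0.0477 0 0 0 0;-0.0022 -0.0477 0 0 0 0;-0.0022 -0.0477 0 0 0 0;-0.0022 -0.0477 0 0 0 0;-0.0022 -0.0477 0 0 0 0;-0.0022 -0.0477 0 0 0 0;-0.0022 -0.0477 0 0 0 0;-0.0022 -0.0477 0 0 0 0;-0.0022 -0.0477 0 0 0 0;-0.0022 -0.0477 0 0 0 0;-0.0022 -0.0477 0 0 0 0;-0.0022 -0.0477 0 0 0 0;-0.0022 -0.0477 0 0 0 0;-0.0022 -0.0477 0 0 0 0;-0.0022 -0.0477 0 0 0 0'; python3 -m handwheel '-0.0022 -0.0477 0 0 0 0;-0.0022 -0.0477 0 0 0 0;-0.0011 -0.024 0 0 0 0;0 0 0 0 0 0;0 0 0 0 0 0;0 0 0 0 0 0'; python3 to.py 519.5 -305.3 60 184.8
python3 - <<'E'
from m import *
im=grab("top")
rect(im,(120,225,200,320),.012,.028,.020,"board")
rect(im,(465,255,515,300),.012,.028,.020,"bench")
save(grab("side"),"pics/c3.png")
E
```

```text
time: 5.45
ee_pos: [0.5042, -0.2194, 0.1275]
tool_rot: [3.139, -0.003, -3.058]
wrist_force: [0.0, 1.1, -6.2]
grip_width: 0.0398
grasp_force: 40.0
time: 5.95
ee_pos: [0.516, -0.3058, 0.1279]
tool_rot: [3.138, -0.003, -3.058]
wrist_force: [0.2, 1.3, -5.5]
grip_width: 0.0399
grasp_force: 40.0
pose [ 516.  -305.8  127.9] yaw -175.22 dyaw 0.02 rz/row -7e-05 x 1
shift total [-0.0047  0.0003  0.0905] per row [-0.0024  0.0002  0.0452] x 2 t 5.95 q6 -2.21
board rect c [451.6 323.5] size [144.1  96.8] ang 6.3 centroid [451.4 324. ] z 20.1 n 3586
bench rect c [ 449.8 -311.4] size [59.7 61.6] ang 4.8 centroid [ 448.8 -311.4] z 20.1 n 985
```

View pics/c3.png

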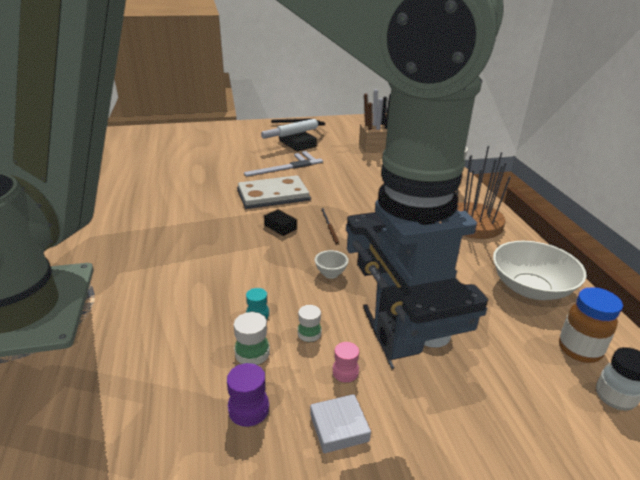

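The image shows the block held behind the bench block (340,422), and the fingers hide it. The board stays at (451.5,323.7), 6.2°. Next I descend.

```bash
python3 -m handwheel '-0.0024 0.0002 0.025 0 0 0;-0.0024 0 0.035 0 0 0;0 0 0.035 0 0 0;0 0 0.025 0 0 0;0 0 0 0 0 0;0 0 0 0 0 0;0 0 0 0 0 0'; python3 to.py 519.5 -305.3 9.5 184.8
```

```text
time: 6.63
ee_pos: [0.522, -0.3066, 0.0414]
tool_rot: [-3.14, 0.002, -3.057]
wrist_force: [0.3, 0.5, -4.9]
grip_width: 0.0402
grasp_force: 40.0
pose [ 522.  -306.6   41.4] yaw -175.16 dyaw -0.04 rz/row 0.0001 x 1
shift total [0.0031 0.002  0.0425] per row [0.0031 0.002  0.0425] x 1 t 6.63 q6 -2.21
```

```bash
python3 -m handwheel '0.0015 0.001 0.02 0 0 0;0 0 0.013 0 0 0;0 0 0 0 0 0;0 0 0 0 0 0;0 0 0 0 0 0;0 0 0 0 0 0'; python3 to.py 519.5 -305.3 9.5 184.8;  python3 -m handwheel '0 0 0 0 0 0;0 0 0 0 0 0'; python3 -m handwheel '0 0 0 0 0 0'; python3 to.py 519.5 -305.3 9.5 184.8
```

```text
time: 7.13
ee_pos: [0.5203, -0.3063, 0.0162]
tool_rot: [-3.141, 0.002, -3.058]
wrist_force: [0.4, 0.6, -5.7]
grip_width: 0.0396
grasp_force: 40.0
pose [ 520.3 -306.3   16.2] yaw -175.21 dyaw 0.01 rz/row -2e-05 x 1
shift total [0.001  0.0015 0.0089] per row [0.001  0.0015 0.0089] x 1 t 7.13 q6 -2.21
time: 7.3
ee_pos: [0.5199, -0.3061, 0.0157]
tool_rot: [-3.141, 0.001, -3.058]
wrist_force: [0.7, -0.3, -5.8]
grip_width: 0.0394
grasp_force: 40.0
time: 7.38
ee_pos: [0.5198, -0.306, 0.0155]
tool_rot: [-3.141, 0.0, -3.058]
wrist_force: [0.3, 0.2, -4.8]
grip_width: 0.0399
grasp_force: 40.0
pose [ 519.8 -306.    15.5] yaw -175.21 dyaw 0.01 rz/row -4e-05 x 1
shift total [0.0003 0.001  0.008 ] per row [0.0003 0.001  0.008 ] x 1 t 7.38 q6 -2.21
```

Settling takes about 0.5 s, then noise is well below 1 mm. Touch down.

```bash
python3 -m handwheel '0.0003 0.001 0.004 0 0 0;0 0 0.003 0 0 0;0 0 0 0 0 0;0 0 0 0 0 0;0 0 0 0 0 0;0 0 0 0 0 0;0 0 0 0 0 0'; python3 to.py 519.5 -305.3 9.5 184.8
python3 - <<'E'
from m import *
im=grab("side"); save(im,"pics/c4.png",(290,290,450,450),3)
E
```

```text
time: 7.97
ee_pos: [0.5194, -0.3053, 0.0101]
tool_rot: [-3.142, 0.0, -3.058]
wrist_force: [-0.3, 0.8, -5.6]
grip_width: 0.0399
grasp_force: 40.0
pose [ 519.4 -305.3   10.1] yaw -175.21 dyaw 0.01 rz/row -3e-05 x 1
shift total [-0.0001 -0.0001  0.0008] per row [-0.0001 -0.0001  0.0008] x 1 t 7.97 q6 -2.2
```

View pics/c4.png

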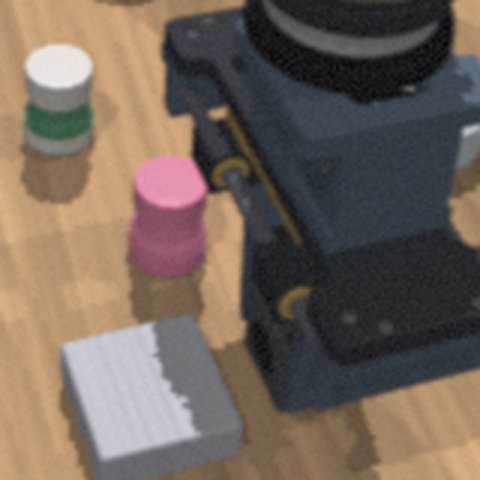

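The finger stands behind the bench block with clear space around it, and the block is about 1 mm above the bench. I set it down, open and lift.

```bash
python3 -m handwheel '0 0 0.0008 0 0 0;0 0 0.0006 0 0 0;0 0 0 0 0 0;0 0 0 0 0 0;0 0 0 0 0 0'; python3 -m handwheel '0 0 0 0 0 0;0 0 0 0 0 0;0 0 0 0 0 0;0 0 0 0 0 0;0 0 0 0 0 0;0 0 0 0 0 0' 0.65;python3 -m handwheel '0 0 -0.02 0 0 0;0 0 -0.04 0 0 0;0 0 -0.04 0 0 0;0 0 -0.04 0 0 0;0 0 -0.04 0 0 0;0 0 0 0 0 0'; python3 to.py 447.2 179.2 120 123.3
```

```text
time: 8.43
ee_pos: [0.5194, -0.3052, 0.009]
tool_rot: [3.141, 0.0, -3.058]
wrist_force: [0.6, -0.2, -5.4]
grip_width: 0.0402
grasp_force: 40.0
time: 8.93
ee_pos: [0.5195, -0.3053, 0.0092]
tool_rot: [-3.141, 0.0, -3.058]
wrist_force: [-0.2, 0.5, -0.8]
grip_width: 0.0597
grasp_force: 0.0
time: 9.43
ee_pos: [0.5226, -0.3072, 0.1507]
tool_rot: [-3.134, 0.01, -3.058]
wrist_force: [1.2, -0.5, -0.2]
grip_width: 0.0595
grasp_force: 0.0
pose [ 522.6 -307.2  150.7] yaw -175.21 dyaw -61.49 rz/row 0.01708 x 10
shift total [0.5973 0.272  0.0409] per row [0.0427 0.0194 0.0029] x 14 t 9.43 q6 -2.2
```

```bash
python3 -m handwheel '0 0 0 0 0 0.01708;0 0 0 0 0 0.01708;0 0 0 0 0 0.01708;0 0 0 0 0 0.01708;0 0 0 0 0 0.01708;0 0 0 0 0 0.01708;0 0 0 0 0 0.01708;0 0 0 0 0 0.01708;0 0 0 0 0 0.01708;0 0 0 0 0 0.01708' 0.8; python3 -m handwheel '0.0427 0.0194 0 0 0 0;0.0427 0.0194 0 0 0 0;0.0427 0.0194 0 0 0 0;0.0427 0.0194 0 0 0 0;0.0427 0.0194 0 0 0 0;0.0427 0.0194 0 0 0 0;0.0427 0.0194 0 0 0 0;0.0427 0.0194 0 0 0 0;0.0427 0.0194 0 0 0 0;0.0427 0.0194 0 0 0 0;0.0427 0.0194 0.01 0 0 0;0.0427 0.0194 0.01 0 0 0;0.0427 0.0194 0.01 0 0 0;0.0427 0.0194 0.01 0 0 0;0 0 0 0 0 0;0 0 0 0 0 0;0 0 0 0 0 0;0 0 0 0 0 0'; python3 to.py 447.2 179.2 6 123.3
python3 - <<'E'
from m import *
im=grab("top")
rect(im,(460,200,520,270),.050,.07,.04,"doming top?")
rect(im,(460,200,520,270),.030,.05,.04,"doming")
rect(im,(465,255,515,300),.012,.028,.020,"bench")
save(im,"pics/c5.png",(440,180,540,310),4)
E
```

```text
time: 10.27
ee_pos: [0.5192, -0.3051, 0.1435]
tool_rot: [-3.142, -0.0, 2.147]
wrist_force: [-0.5, -0.2, -0.6]
grip_width: 0.0725
grasp_force: 0.0
time: 11.77
ee_pos: [0.4437, 0.1804, 0.1142]
tool_rot: [3.141, 0.0, 2.151]
wrist_force: [-0.2, -0.9, -0.0]
grip_width: 0.0733
grasp_force: 0.0
pose [443.7 180.4 114.2] yaw 123.23 dyaw 0.07 rz/row -0.00019 x 1
shift total [-0.0039  0.003   0.1442] per row [-0.001   0.0007  0.0361] x 4 t 11.77 q6 -0.22
doming top? none
doming rect c [ 519.7 -302.2] size [39.9 42.3] ang 4.7 centroid [ 519.7 -302.4] z 39.8 n 476
bench rect c [ 449.8 -311.3] size [59.8 61.8] ang 4.8 centroid [ 449.7 -311.5] z 19.9 n 1024
```

View pics/c5.png

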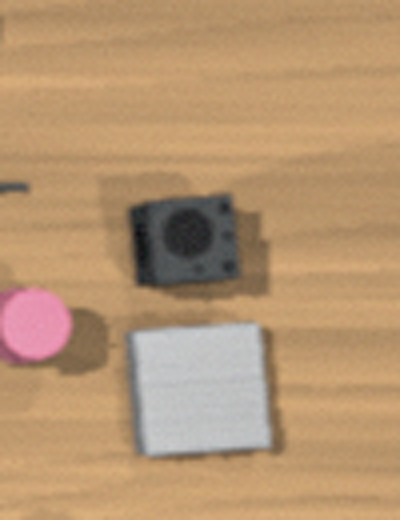

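```bash
python3 - <<'E'
from m import *
im=grab("top")
b=ray(im,(np.array([(135,332),(262,325),(270,448),(147,455)])-1.5)/4+[440,180],.02)[:,:2]*1000
d=ray(im,(np.array([(150,204),(230,196),(238,277),(157,285)])-1.5)/4+[440,180],.04)[:,:2]*1000
for c in(b,d): print(c.mean(0),np.linalg.norm(np.diff(c,axis=0),axis=1),cv2.minAreaRect(c.astype(np.float32)))
P=cloud(im)
# depth-based tight top masks
for n,roi,h in(("bench",(465,255,515,300),.02),("dome",(460,200,520,270),.04),("board",(120,225,200,320),.02),):
    x0,y0,x1,y1=roi;Q=P[y0:y1,x0:x1].reshape(-1,3);Q=Q[abs(Q[:,2]-h)<.003]
    lo,hi=np.percentile(Q,[1,99],axis=0); print(n,cv2.minAreaRect((Q[:,:2]*1000).astype(np.float32)),Q.mean(0)*1000)
E
```

```text
[ 449.29173341 -314.2031321 ] [60.06849201 58.39025992 57.97573922] ((449.22772216796875, -314.01226806640625), (58.59245300292969, 60.06850814819336), 3.733180522918701)
[ 519.20635398 -304.47566483] [37.37774244 38.10465527 37.75032898] ((519.1978759765625, -304.38287353515625), (38.87910079956055, 37.74238204956055), 5.02461051940918)
bench ((449.79962158203125, -312.41827392578125), (59.91036605834961, 60.230350494384766), 4.771392345428467) [ 449.42254541 -312.13922383   19.93799475]
dome ((519.9525756835938, -303.190673828125), (39.79391860961914, 40.81365966796875), 3.6702818870544434) [ 519.66794865 -303.11981513   39.93348238]
board ((509.40570068359375, 345.6973571777344), (25.313222885131836, 66.5032958984375), 7.6046295166015625) [510.99030085 353.95805491  19.95506145]
```

The camera puts the doming block about 3 mm off sideways from the bench block's axis. I go back and correct it.

```bash
python3 -m handwheel '0 0 0 0 0 -0.0171;0 0 0 0 0 -0.0171;0 0 0 0 0 -0.0171;0 0 0 0 0 -0.0171;0 0 0 0 0 -0.0171;0 0 0 0 0 -0.0171;0 0 0 0 0 -0.0171;0 0 0 0 0 -0.0171;0 0 0 0 0 -0.0171;0 0 0 0 0 -0.0171' 0.8;  python3 to.py 519.7 -304.5 120 184.8
```

```text
time: 12.7
ee_pos: [0.4438, 0.1803, 0.1142]
tool_rot: [3.141, 0.001, -3.053]
wrist_force: [-0.6, 0.5, -0.3]
grip_width: 0.073
grasp_force: 0.0
pose [443.8 180.3 114.2] yaw -174.95 dyaw -0.25 rz/row 0.0007 x 1
shift total [-0.0467 -0.6526 -0.0077] per row [-0.0033 -0.0466 -0.0005] x 14 t 12.7 q6 -1.3
```

```bash
python3 -m handwheel '-0.0033 -0.0466 -0.0005 0 0 0.0007;-0.0033 -0.0466 -0.0005 0 0 0;-0.0033 -0.0466 -0.0005 0 0 0;-0.0033 -0.0466 -0.0005 0 0 0;-0.0033 -0.0466 -0.0005 0 0 0;-0.0033 -0.0466 -0.0005 0 0 0;-0.0033 -0.0466 -0.0005 0 0 0;-0.0033 -0.0466 -0.0005 0 0 0;-0.0033 -0.0466 -0.0005 0 0 0;-0.0033 -0.0466 -0.0005 0 0 0;-0.0033 -0.0466 -0.0005 0 0 0;-0.0033 -0.0466 -0.0005 0 0 0;-0.0033 -0.0466 -0.0005 0 0 0;-0.0033 -0.0466 -0.0005 0 0 0;0 0 0 0 0 0;0 0 0 0 0 0;0 0 0 0 0 0;0 0 0 0 0 0';  python3 to.py 519.7 -304.5 9 184.8
```

```text
time: 14.2
ee_pos: [0.5168, -0.3028, 0.1192]
tool_rot: [3.141, -0.001, -3.061]
wrist_force: [-0.2, -0.4, -0.2]
grip_width: 0.0729
grasp_force: 0.0
pose [ 516.8 -302.8  119.2] yaw -175.39 dyaw 0.19 rz/row -0.00054 x 1
shift total [-0.0037 -0.0026  0.1469] per row [-0.0009 -0.0006  0.0367] x 4 t 14.2 q6 -2.2
```

```bash
python3 -m handwheel '-0.0037 -0.0026 0.03 0 0 -0.0005;0 0 0.035 0 0 0;0 0 0.035 0 0 0;0 0 0.03 0 0 0;0 0 0.0149 0 0 0;0 0 0 0 0 0;0 0 0 0 0 0;0 0 0 0 0 0;0 0 0 0 0 0';  python3 to.py 519.7 -304.5 9 184.8; python3 -m handwheel '0 0 0 0 0 0;0 0 0 0 0 0;0 0 0 0 0 0;0 0 0 0 0 0;0 0 0 0 0 0;0 0 0 0 0 0;0 0 0 0 0 0;0 0 0 0 0 0;0 0 0 0 0 0' 0 20; python3 to.py 519.6 -306.6 9 184.8
```

```text
time: 14.95
ee_pos: [0.5215, -0.3057, 0.0123]
tool_rot: [-3.14, 0.003, -3.058]
wrist_force: [0.2, 0.1, -0.0]
grip_width: 0.0726
grasp_force: 0.0
pose [ 521.5 -305.7   12.3] yaw -175.19 dyaw -0.01 rz/row 2e-05 x 1
shift total [0.0022 0.0018 0.0044] per row [0.0022 0.0018 0.0044] x 1 t 14.95 q6 -2.2
time: 15.7
ee_pos: [0.5204, -0.3052, 0.0106]
tool_rot: [3.141, 0.0, -3.058]
wrist_force: [0.2, -0.1, 1.8]
grip_width: 0.04
grasp_force: 20.0
pose [ 520.4 -305.2   10.6] yaw -175.22 dyaw 0.02 rz/row -4e-05 x 1
shift total [ 0.0012 -0.0018  0.0022] per row [ 0.0012 -0.0018  0.0022] x 1 t 15.7 q6 -2.2
```

```bash
python3 -m handwheel '0 -0.002 -0.0015 0 0 0;0 -0.0022 0 0 0 0;0 0 0 0 0 0;0 0 0 0 0 0;0 0 0 0 0 0;0 0 0.0015 0 0 0;0 0 0 0 0 0;0 0 0 0 0 0;0 0 0 0 0 0' 0 25; python3 -m handwheel '0 0 0 0 0 0;0 0 0 0 0 0;0 0 0 0 0 0;0 0 0 0 0 0;0 0 0 0 0 0;0 0 0 0 0 0' 0.8;python3 -m handwheel '0 0 -0.02 0 0 0;0 0 -0.04 0 0 0;0 0 -0.04 0 0 0;0 0 -0.04 0 0 0;0 0 -0.02 0 0 0;0 0 0 0 0 0;0 0 0 0 0 0.01708;0 0 0 0 0 0.01708;0 0 0 0 0 0.01708;0 0 0 0 0 0.01708;0 0 0 0 0 0.01708;0 0 0 0 0 0.01708;0 0 0 0 0 0.01708;0 0 0 0 0 0.01708;0 0 0 0 0 0.01708;0 0 0 0 0 0.01708;0 0 0 0 0 0'; python3 to.py 447.2 179.6 114 123.3
```

```text
time: 16.45
ee_pos: [0.5206, -0.3083, 0.0106]
tool_rot: [3.142, -0.0, -3.058]
wrist_force: [0.2, 0.5, -2.6]
grip_width: 0.0395
grasp_force: 25.0
time: 16.95
ee_pos: [0.5208, -0.3085, 0.0107]
tool_rot: [-3.141, 0.0, -3.058]
wrist_force: [-0.4, 0.4, 1.2]
grip_width: 0.0723
grasp_force: 0.0
time: 18.37
ee_pos: [0.52, -0.3079, 0.129]
tool_rot: [-3.141, -0.002, 2.15]
wrist_force: [-0.7, -0.9, -0.5]
grip_width: 0.073
grasp_force: 0.0
pose [ 520.  -307.9  129. ] yaw 123.2 dyaw 0.1 rz/row -0.00028 x 1
shift total [0.5966 0.2758 0.02  ] per row [0.0426 0.0197 0.0014] x 14 t 18.37 q6 -1.13
```

```bash
python3 -m handwheel '0.0426 0.0197 0.0014 0 0 0;0.0426 0.0197 0.0014 0 0 0;0.0426 0.0197 0.0014 0 0 0;0.0426 0.0197 0.0014 0 0 0;0.0426 0.0197 0.0014 0 0 0;0.0426 0.0197 0.0014 0 0 0;0.0426 0.0197 0.0014 0 0 0;0.0426 0.0197 0.0014 0 0 0;0.0426 0.0197 0.0014 0 0 0;0.0426 0.0197 0.0014 0 0 0;0.0426 0.0197 0.0014 0 0 0;0.0426 0.0197 0.0014 0 0 0;0.0426 0.0197 0.0014 0 0 0;0.0426 0.0197 0.0014 0 0 0;0 0 0 0 0 0;0 0 0 0 0 0;0 0 0 0 0 0;0 0 0 0 0 0;0 0 0 0 0 0'; python3 to.py 447.2 179.6 4 123.3
cat >> m.py <<'E'
def tight(im,roi,h,name,tol=.003):
    P=cloud(im);x0,y0,x1,y1=roi;Q=P[y0:y1,x0:x1].reshape(-1,3);Q=Q[abs(Q[:,2]-h)<tol]
    r=cv2.minAreaRect((Q[:,:2]*1000).astype(np.float32)); print(name,np.round(r[0],1),np.round(r[1],1),round(r[2],1),"mean",(Q.mean(0)*1000).round(1))
E
python3 - <<'E'
from m import *
im=grab("top")
tight(im,(465,255,515,300),.02,"bench")
tight(im,(460,200,520,270),.04,"dome")
E
```

```text
time: 19.95
ee_pos: [0.4481, 0.1778, 0.1157]
tool_rot: [-3.141, 0.0, 2.151]
wrist_force: [-0.5, -0.5, 0.5]
grip_width: 0.073
grasp_force: 0.0
pose [448.1 177.8 115.7] yaw 123.23 dyaw 0.07 rz/row -0.0002 x 1
shift total [0.0027 0.0004 0.1489] per row [0.0007 0.0001 0.0372] x 4 t 19.95 q6 -0.23
bench [ 449.8 -312.2] [59.7 60.2] 5.0 mean [ 449.7 -312.1   20.1]
dome [ 520.1 -306.7] [40.  40.3] 4.8 mean [ 520.1 -306.8   40. ]
```

The doming block now sits 70.3 mm behind the bench block and square to it. Next I grasp the charcoal.

```bash
python3 -m handwheel '0.0027 0.0004 0.03 0 0 0;0 0 0.035 0 0 0;0 0 0.035 0 0 0;0 0 0.03 0 0 0;0 0 0.0175 0 0 0;0 0 0 0 0 0;0 0 0 0 0 0;0 0 0 0 0 0;0 0 0 0 0 0'; python3 -m handwheel '0 0 0 0 0 0;0 0 0 0 0 0;0 0 0 0 0 0;0 0 0 0 0 0;0 0 0 0 0 0;0 0 0 0 0 0;0 0 0 0 0 0;0 0 0 0 0 0;0 0 0 0 0 0' 0 15; python3 -m handwheel '0 0 -0.015 0 0 0;0 0 -0.03 0 0 0;0 0 -0.03 0 0 0;0 0 -0.03 0 0 0;0 0 -0.03 0 0 0;0 0 0 0 0 0;0 0 0 0 0 -0.0175;0 0 0 0 0 -0.0175;0 0 0 0 0 -0.0175;0 0 0 0 0 -0.0175;0 0 0 0 0 -0.0175;0 0 0 0 0 -0.0175;0 0 0 0 0 -0.0175;0 0 0 0 0 -0.0175;0 0 0 0 0 -0.0175;0 0 0 0 0 -0.0175;0 0 0 0 0 0;0 0 0 0 0 0'; python3 to.py 451.7 324 60 186.2
python3 - <<'E'
from m import *
im=grab("top"); tight(im,(120,225,190,320),.02,"board")
E
```

```text
time: 20.75
ee_pos: [0.4482, 0.181, 0.0064]
tool_rot: [3.139, 0.001, 2.152]
wrist_force: [0.5, 0.5, 0.3]
grip_width: 0.0728
grasp_force: 0.0
time: 21.5
ee_pos: [0.4471, 0.1809, 0.0054]
tool_rot: [3.141, -0.0, 2.152]
wrist_force: [-1.2, -0.6, 1.7]
grip_width: 0.0397
grasp_force: 15.0
time: 23.0
ee_pos: [0.4466, 0.1807, 0.1056]
tool_rot: [-3.141, -0.002, -3.034]
wrist_force: [-0.6, 0.0, -0.3]
grip_width: 0.0396
grasp_force: 15.0
pose [446.6 180.7 105.6] yaw -173.86 dyaw 0.06 rz/row -0.00017 x 1
shift total [-0.0274  0.1892  0.0608] per row [-0.0055  0.0378  0.0122] x 5 t 23.0 q6 -1.32
board [512.2 337.6] [21.8 82.9] 7.1 mean [513.4 349.3  19.9]
```

```bash
python3 -m handwheel '-0.0055 0.0378 0 0 0 0;-0.0055 0.0378 0.005 0 0 0;-0.0055 0.0378 0.01 0 0 0;-0.0055 0.0378 0.02 0 0 0;-0.0055 0.0378 0.025 0 0 0;0 0 0 0 0 0;0 0 0 0 0 0;0 0 0 0 0 0;0 0 0 0 0 0;0 0 0 0 0 0'; python3 to.py 450.5 324.5 25.5 186.2; python3 -c "
from h import *
save(grab('side'),'pics/c6.png',(200,60,400,260),3)"
```

```text
time: 23.88
ee_pos: [0.4524, 0.3232, 0.0622]
tool_rot: [3.141, 0.001, -3.033]
wrist_force: [-0.0, -1.0, -0.1]
grip_width: 0.0402
grasp_force: 15.0
pose [452.4 323.2  62.2] yaw -173.79 dyaw -0.01 rz/row 2e-05 x 1
shift total [0.0023 0.0019 0.049 ] per row [0.0011 0.001  0.0245] x 2 t 23.88 q6 -1.08
```

View pics/c6.png

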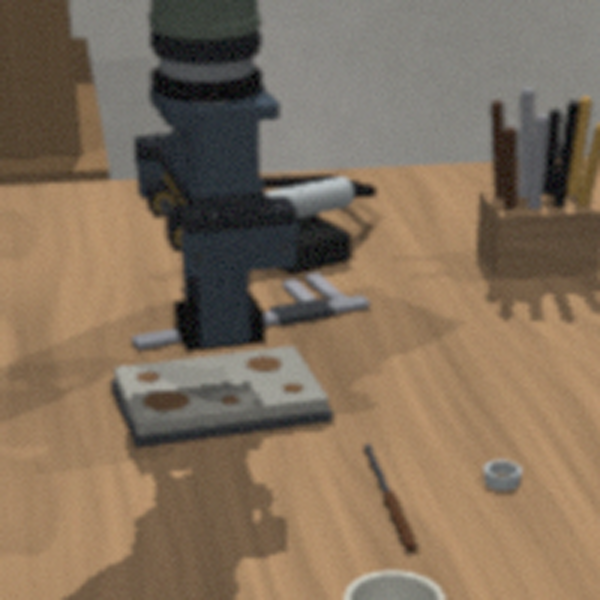

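The charcoal (about (265,155) in full-frame pixels) is held above the board and level. I lower it.

```bash
python3 -m handwheel '0.0023 0.0019 0.02 0 0 0;0 0 0.018 0 0 0;0 0 0.006 0 0 0;0 0 0 0 0 0;0 0 0 0 0 0;0 0 0 0 0 0;0 0 0 0 0 0;0 0 0 0 0 0'; python3 to.py 450.5 324.5 25.5 186.2
```

```text
time: 24.6
ee_pos: [0.4506, 0.3255, 0.0292]
tool_rot: [3.141, 0.001, -3.032]
wrist_force: [0.1, -1.2, 0.1]
grip_width: 0.0397
grasp_force: 15.0
pose [450.6 325.5  29.2] yaw -173.71 dyaw -0.09 rz/row 0.00025 x 1
shift total [ 0.0003 -0.0013  0.0049] per row [ 0.0003 -0.0013  0.0049] x 1 t 24.6 q6 -1.08
```

```bash
python3 -m handwheel '0.0003 -0.0008 0.003 0 0 0;0 0 0.0015 0 0 0;0 0 0 0 0 0;0 0 0 0 0 0;0 0 0 0 0 0;0 0 0 0 0 0'; python3 -m handwheel '0 0 0 0 0 0;0 0 0 0 0 0;0 0 0 0 0 0;0 0 0 0 0 0;0 0 0 0 0 0;0 0 0 0 0 0' 0.65;  python3 -m handwheel '0 0 -0.02 0 0 0;0 0 -0.04 0 0 0;0 0 -0.04 0 0 0;0 0 -0.04 0 0 0;0 0 0 0 0 0;0 0 0 0 0 0'; python3 to.py 631.2 177.2 100 186.2
```

```text
time: 25.1
ee_pos: [0.45, 0.3247, 0.0253]
tool_rot: [3.142, 0.0, -3.032]
wrist_force: [-0.2, -1.5, 1.9]
grip_width: 0.0399
grasp_force: 15.0
time: 25.6
ee_pos: [0.45, 0.3246, 0.025]
tool_rot: [3.142, -0.0, -3.032]
wrist_force: [0.0, 0.4, -0.2]
grip_width: 0.0592
grasp_force: 0.0
time: 26.1
ee_pos: [0.451, 0.3253, 0.132]
tool_rot: [3.139, 0.004, -3.032]
wrist_force: [-0.3, -0.3, -0.7]
grip_width: 0.0592
grasp_force: 0.0
pose [451.  325.3 132. ] yaw -173.7 dyaw -0.1 rz/row 0.00028 x 1
shift total [-0.2176 -0.2223  0.0426] per row [-0.0311 -0.0318  0.0061] x 7 t 26.1 q6 -1.08
```

```bash
python3 -m handwheel '-0.0311 -0.0318 0 0 0 0;-0.0311 -0.0318 0 0 0 0;-0.0311 -0.0318 0 0 0 0;-0.0311 -0.0318 0 0 0 0;-0.0311 -0.0318 0.014 0 0 0;-0.0311 -0.0318 0.014 0 0 0;-0.0311 -0.0318 0.014 0 0 0;0 0 0 0 0 0;0 0 0 0 0 0;0 0 0 0 0 0;0 0 0 0 0 0'; python3 to.py 631.2 177.2 3 186.2; python3 - <<'E'
from m import *
im=grab("top"); tight(im,(120,225,200,320),.02,"board"); rect(im,(120,225,200,320),.012,.028,.02,"board"); rect(im,(120,225,200,320),.013,.06,.02,"board"); tight(im,(120,225,200,320),.045,"charcoal");
save(im,"pics/c7.png",(100,160,260,320),3.5)
E
```

```text
time: 27.02
ee_pos: [0.6295, 0.1774, 0.0983]
tool_rot: [3.141, -0.001, -3.031]
wrist_force: [0.5, 0.4, -0.2]
grip_width: 0.0594
grasp_force: 0.0
pose [629.5 177.4  98.3] yaw -173.64 dyaw -0.16 rz/row 0.00044 x 1
shift total [-0.0022 -0.0006  0.1271] per row [-0.0007 -0.0002  0.0424] x 3 t 27.02 q6 -1.43
board [0. 0.] [0. 0.] 0.0 mean [nan nan nan]
board none
board none
charcoal [0. 0.] [0. 0.] 0.0 mean [nan nan nan]m.py:13: RuntimeWarning: Mean of empty slice.
  r=cv2.minAreaRect((Q[:,:2]*1000).astype(np.float32)); print(name,np.round(r[0],1),np.round(r[1],1),round(r[2],1),"mean",(Q.mean(0)*1000).round(1))
  ret = um.true_divide(
```

View pics/c7.png

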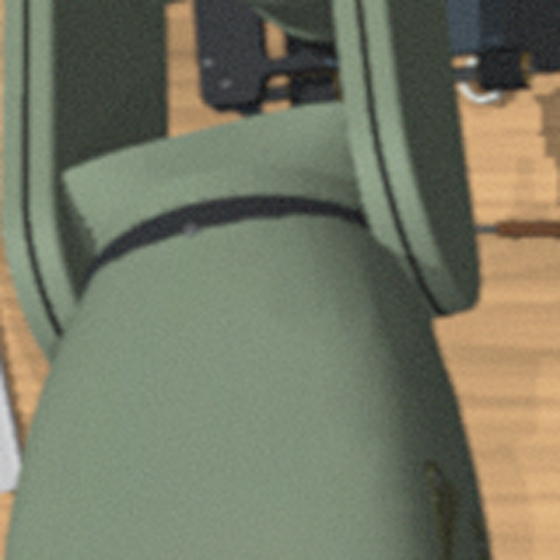

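The arm hides the board here, so I check the charcoal later. Next I take the ring.

```bash
python3 -m handwheel '-0.0022 -0.0006 0.035 0 0 0;0 0 0.035 0 0 0;0 0 0.03 0 0 0;0 0 0.019 0 0 0;0 0 0.006 0 0 0;0 0 0 0 0 0;0 0 0 0 0 0;0 0 0 0 0 0;0 0 0 0 0 0;0 0 0 0 0 0'; python3 to.py 631.2 177.2 3 186.2; python3 -m handwheel '0 0 0 0 0 0;0 0 0 0 0 0;0 0 0 0 0 0;0 0 0 0 0 0;0 0 0 0 0 0;0 0 0 0 0 0;0 0 0 0 0 0;0 0 0 0 0 0;0 0 0 0 0 0;0 0 0 0 0 0' 0 8; python3 to.py 631.2 177.2 3 186.2
```

```text
time: 27.9
ee_pos: [0.6329, 0.1766, 0.0061]
tool_rot: [3.141, 0.002, -3.032]
wrist_force: [0.1, 0.2, 0.6]
grip_width: 0.0593
grasp_force: 0.0
pose [632.9 176.6   6.1] yaw -173.69 dyaw -0.11 rz/row 0.00029 x 1
shift total [0.0022 0.0011 0.0041] per row [0.0022 0.0011 0.0041] x 1 t 27.9 q6 -1.43
time: 28.73
ee_pos: [0.6323, 0.1763, 0.0048]
tool_rot: [3.142, -0.0, -3.032]
wrist_force: [0.9, 0.4, -0.5]
grip_width: 0.0245
grasp_force: 8.0
pose [632.3 176.3   4.8] yaw -173.7 dyaw -0.1 rz/row 0.00028 x 1
shift total [0.0013 0.0013 0.0024] per row [0.0013 0.0013 0.0024] x 1 t 28.73 q6 -1.43
```

```bash
python3 -m handwheel '0 0 -0.015 0 0 0;0 0 -0.03 0 0 0;0 0 -0.04 0 0 0;0 0 -0.04 0 0 0;0 0 -0.02 0 0 0;0 -0.02 0 0 0 0;0 -0.0445 0 0 0 0;0 -0.0445 0 0 0 0;0 -0.0445 0 0 0 0;0 -0.0445 0 0 0 0;0 -0.0445 0 0 0 0;0 -0.02 0 0 0 0;0 0 0 0 0 0;0 0 0 0 0 0;0 0 0 0 0 0;0 0 0 0 0 0' 0 8;  python3 - <<'E'
from m import *
im=grab("top"); rect(im,(120,225,200,320),.013,.028,.02,"board"); rect(im,(120,225,200,320),.013,.06,.02,"board+"); tight(im,(120,225,200,320),.045,"charcoal");tight(im,(120,225,200,320),.02,"board")
rect(im,(120,225,200,320),.038,.06,.045,"charcoal"); P=cloud(im)
s=grab("side")
a=s["color"][150:330,260:460]; b=im["color"][220:325,115:215]
a=cv2.resize(a,None,fx=2.5,fy=2.5); b=cv2.resize(b,None,fx=3,fy=3); c=np.zeros((450,800,3),np.uint8); c[:450,:500]=a; c[:315,500:800]=b
cv2.imwrite("pics/c8.png",c[...,::-1])
s=read_state();print(s["grip_width"],s["ee_pos"],s["grasp_force"])
E
```

```text
time: 30.07
ee_pos: [0.6536, -0.0179, 0.1134]
tool_rot: [3.141, -0.0, -3.03]
wrist_force: [-0.1, -0.1, -0.8]
grip_width: 0.0248
grasp_force: 8.0
board rect c [451.5 323.9] size [144.   95.9] ang 6.1 centroid [451.6 322.2] z 20.1 n 2840
board+ rect c [451.5 323.9] size [144.   95.9] ang 6.1 centroid [451.5 324.1] z 20.7 n 3575
charcoal [450.9 324.9] [59.8 40.4] 6.0 mean [450.8 325.   45.1]
board [451.7 325.2] [143.7  95.4] 6.2 mean [451.5 323.   20. ]
charcoal rect c [451. 324.] size [59.7 42.5] ang 6.2 centroid [450.9 324.5] z 45.0 n 683
0.024915016444002822 [ 0.65374389 -0.01787237  0.11354191] 8.000034808792407
```

View pics/c8.png

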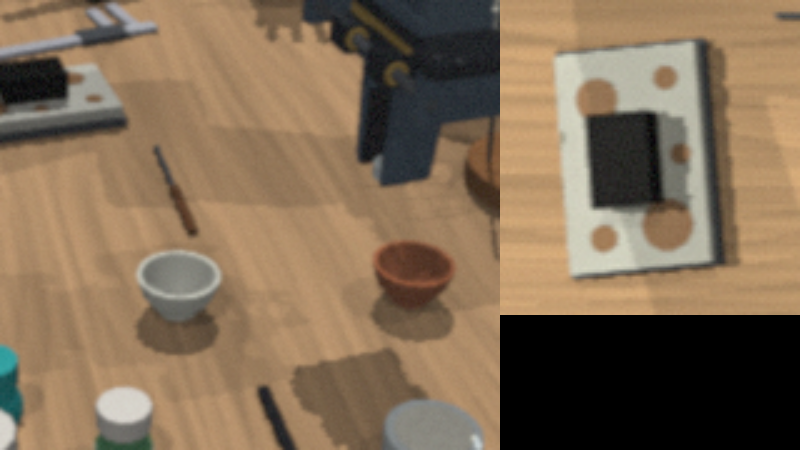

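The charcoal is centred within 1 mm and aligned. The ring glints between the fingers near (375,170), so I look closer.

```bash
python3 - <<'E'
from m import *
im=grab("side"); save(im,"pics/c9.png",(385,175,445,235),9)
P=cloud(im); g=im["color"].astype(int)
for v in range(205,228,3): print(v,[(u,tuple(g[v,u]),tuple((P[v,u]*1000).round().astype(int))) for u in range(404,422,3)])
E
```

```text
205 [(404, (np.int64(45), np.int64(49), np.int64(53)), (np.int64(635), np.int64(-4), np.int64(132))), (407, (np.int64(26), np.int64(27), np.int64(27)), (np.int64(639), np.int64(-7), np.int64(134))), (410, (np.int64(31), np.int64(30), np.int64(39)), (np.int64(645), np.int64(-5), np.int64(132))), (413, (np.int64(29), np.int64(27), np.int64(30)), (np.int64(651), np.int64(-4), np.int64(131))), (416, (np.int64(42), np.int64(50), np.int64(52)), (np.int64(639), np.int64(-41), np.int64(152))), (419, (np.int64(37), np.int64(49), np.int64(52)), (np.int64(644), np.int64(-42), np.int64(152)))]
208 [(404, (np.int64(39), np.int64(47), np.int64(50)), (np.int64(635), np.int64(-5), np.int64(127))), (407, (np.int64(31), np.int64(31), np.int64(31)), (np.int64(639), np.int64(-8), np.int64(129))), (410, (np.int64(21), np.int64(20), np.int64(21)), (np.int64(646), np.int64(-5), np.int64(126))), (413, (np.int64(40), np.int64(44), np.int64(47)), (np.int64(651), np.int64(-6), np.int64(126))), (416, (np.int64(39), np.int64(43), np.int64(51)), (np.int64(640), np.int64(-41), np.int64(146))), (419, (np.int64(40),
[... 2941 characters left out ...]
117))), (419, (np.int64(78), np.int64(76), np.int64(68)), (np.int64(650), np.int64(-38), np.int64(116)))]
226 [(404, (np.int64(147), np.int64(120), np.int64(91)), (np.int64(702), np.int64(139), np.int64(0))), (407, (np.int64(149), np.int64(121), np.int64(91)), (np.int64(707), np.int64(137), np.int64(1))), (410, (np.int64(153), np.int64(124), np.int64(93)), (np.int64(715), np.int64(138), np.int64(-1))), (413, (np.int64(157), np.int64(126), np.int64(96)), (np.int64(720), np.int64(136), np.int64(0))), (416, (np.int64(154), np.int64(121), np.int64(91)), (np.int64(726), np.int64(134), np.int64(1))), (419, (np.int64(150), np.int64(121), np.int64(91)), (np.int64(733), np.int64(135), np.int64(-1)))]
```

View pics/c9.png

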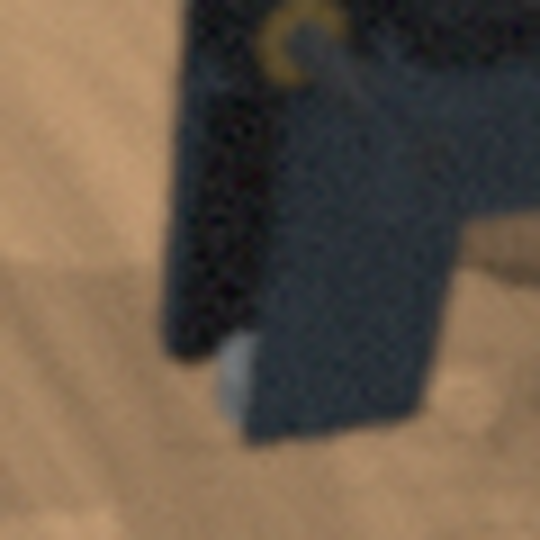

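The ring is held flat and centred on the TCP within 1 mm. I carry it to the charcoal.

```bash
python3 to.py 451 324.7 113 186.3
```

```text
pose [653.8 -18.  113.6] yaw -173.6 dyaw -0.1 rz/row 0.00028 x 1
shift total [0.2186 0.4839 0.0008] per row [0.0182 0.0403 0.0001] x 12 t 30.22 q6 -1.73
```

```bash
python3 -m handwheel '0.009 0.02 0 0 0 0;0.0182 0.0403 0 0 0 0;0.0182 0.0403 0 0 0 0;0.0182 0.0403 0 0 0 0;0.0182 0.0403 0 0 0 0;0.0182 0.0403 0 0 0 0;0.0182 0.0403 0 0 0 0;0.0182 0.0403 0 0 0 0;0.0182 0.0403 0 0 0 0;0.0182 0.0403 0 0 0 0;0.0182 0.0403 0 0 0 0;0.0182 0.0403 0 0 0 0;0.009 0.02 0.02 0 0 0;0 0 0.02 0 0 0;0 0 0 0 0 0;0 0 0 0 0 0;0 0 0 0 0 0;0 0 0 0 0 0;0 0 0 0 0 0'; python3 to.py 451 324.7 54 186.3
```

```text
time: 31.8
ee_pos: [0.4521, 0.3229, 0.0845]
tool_rot: [3.141, 0.002, -3.033]
wrist_force: [-0.2, 0.2, 0.2]
grip_width: 0.0246
grasp_force: 8.0
pose [452.1 322.9  84.5] yaw -173.75 dyaw 0.05 rz/row -0.00015 x 1
shift total [0.0013 0.0025 0.0407] per row [0.0013 0.0025 0.0407] x 1 t 31.8 q6 -1.08
```

```bash
python3 -m handwheel '0.0008 0.0015 0.02 0 0 0;0 0 0.02 0 0 0;0 0 0 0 0 0;0 0 0 0 0 0;0 0 0 0 0 0;0 0 0 0 0 0;0 0 0 0 0 0;0 0 0 0 0 0'; python3 to.py 451 324.7 50 186.3
```

```text
time: 32.47
ee_pos: [0.4511, 0.3243, 0.0543]
tool_rot: [3.141, 0.001, -3.032]
wrist_force: [0.5, -0.1, -0.3]
grip_width: 0.0243
grasp_force: 8.0
pose [451.1 324.3  54.3] yaw -173.7 dyaw 0.0 rz/row -1e-05 x 1
shift total [0.0001 0.0006 0.0057] per row [0.0001 0.0006 0.0057] x 1 t 32.47 q6 -1.08
```

```bash
python3 -m handwheel '0 0 0.0035 0 0 0;0 0 0.0015 0 0 0;0 0 0 0 0 0;0 0 0 0 0 0;0 0 0 0 0 0;0 0 0 0 0 0'; python3 -m handwheel '0 0 0 0 0 0;0 0 0 0 0 0;0 0 0 0 0 0;0 0 0 0 0 0;0 0 0 0 0 0;0 0 0 0 0 0' 0.5;  python3 -m handwheel '0 0 -0.01 0 0 0;0 0 -0.02 0 0 0;0 0 -0.04 0 0 0;0 0 -0.04 0 0 0;0 0 0 0 0 0' 0.75; python3 to.py 445 -141.5 120 174.4
```

```text
time: 32.97
ee_pos: [0.4507, 0.324, 0.0498]
tool_rot: [-3.142, -0.0, -3.032]
wrist_force: [-0.3, 0.5, 0.2]
grip_width: 0.0245
grasp_force: 8.0
time: 33.47
ee_pos: [0.4507, 0.3241, 0.0499]
tool_rot: [3.142, 0.0, -3.032]
wrist_force: [0.5, 0.0, -0.8]
grip_width: 0.0458
grasp_force: 0.0
time: 33.88
ee_pos: [0.4539, 0.3263, 0.1387]
tool_rot: [3.136, 0.011, -3.032]
wrist_force: [0.2, 0.5, 0.1]
grip_width: 0.0688
grasp_force: 0.0
pose [453.9 326.3 138.7] yaw -173.7 dyaw -11.9 rz/row 0.01653 x 2
shift total [-0.049  -0.6219  0.025 ] per row [-0.0035 -0.0444  0.0018] x 14 t 33.88 q6 -1.08
```

```bash
python3 -m handwheel '0 0 0 0 0 0.01653;0 0 0 0 0 0.01653;-0.0035 -0.0444 0 0 0 0;-0.0035 -0.0444 0 0 0 0;-0.0035 -0.0444 0 0 0 0;-0.0035 -0.0444 0 0 0 0;-0.0035 -0.0444 0 0 0 0;-0.0035 -0.0444 0 0 0 0;-0.0035 -0.0444 0 0 0 0;-0.0035 -0.0444 0 0 0 0;-0.0035 -0.0444 0 0 0 0;-0.0035 -0.0444 0 0 0 0;-0.0035 -0.0444 0 0 0 0;-0.0035 -0.0444 0 0 0 0;-0.0035 -0.0444 0 0 0 0;-0.0035 -0.0444 0 0 0 0;0 0 0 0 0 0;0 0 0 0 0 0;0 0 0 0 0 0;0 0 0 0 0 0'; python3 to.py 445 -141.5 8 174.4
python3 - <<'E'
from m import *
im=grab("top")
tight(im,(120,225,200,320),.045,"charcoal"); tight(im,(120,225,200,320),.055,"ring"); tight(im,(120,225,200,320),.02,"board")
rect(im,(300,222,347,265),.027,.04,.032,"white");rect(im,(312,135,355,175),.027,.04,.032,"clay")
for roi in((300,222,347,265),(312,135,355,175)): tight(im,roi,.031,"bowl",.004)
a=cv2.resize(im["color"][220:325,115:215],None,fx=4,fy=4); b=cv2.resize(grab("side")["color"][260:380,230:330],None,fx=4,fy=4)
c=np.zeros((480,800,3),np.uint8); c[:420,:400]=a; c[:,400:]=b; cv2.imwrite("pics/c10.png",c[...,::-1])
E
```

```text
time: 35.55
ee_pos: [0.4417, -0.1425, 0.1324]
tool_rot: [3.141, -0.0, 3.045]
wrist_force: [0.2, -0.8, 0.1]
grip_width: 0.0683
grasp_force: 0.0
pose [ 441.7 -142.5  132.4] yaw 174.46 dyaw -0.06 rz/row 0.00016 x 1
shift total [-0.0043  0.0018  0.1658] per row [-0.0011  0.0004  0.0415] x 4 t 35.55 q6 -1.81
charcoal [450.9 325.3] [59.7 40.8] 6.7 mean [451.2 324.7  45.1]
ring [449.6 324.5] [24.1 24.4] 30.2 mean [449.1 324.6  54.9]
board [451.8 325.2] [143.8  95.1] 6.3 mean [451.6 322.9  20.1]
white rect c [512.9   4. ] size [57.3 55.4] ang 0.5 centroid [512.4   3.7] z 31.1 n 230
clay rect c [681.8 -12.6] size [56.5 57.8] ang 0.2 centroid [683.  -12.7] z 31.1 n 235
bowl [513.    4.1] [57.5 55.5] 0.5 mean [512.6   3.7  31. ]
bowl [680.9 -12.6] [58.4 57.4] 45.8 mean [682.9 -13.2  30.9]
```

View pics/c10.png

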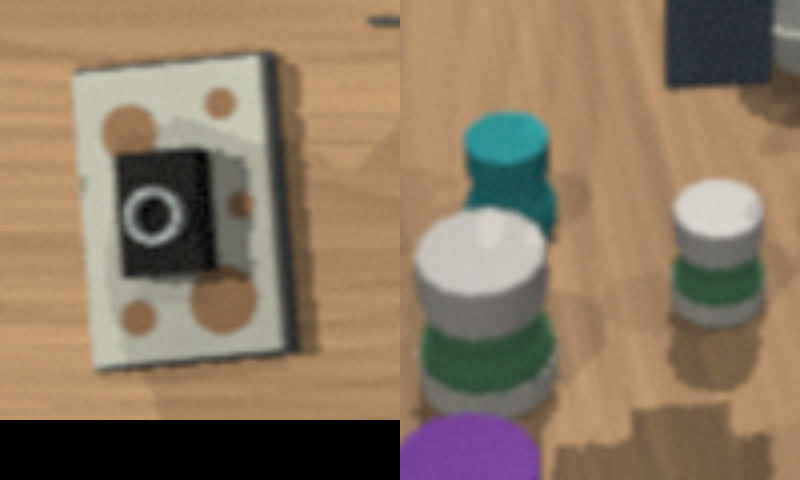

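The ring lies flat on the charcoal and centred within 1.5 mm. Next I take the flux jar.

```bash
python3 -m handwheel '-0.0043 0.0012 0.03 0 0 0;0 0 0.035 0 0 0;0 0 0.035 0 0 0;0 0 0.035 0 0 0;0 0 0.025 0 0 0;0 0 0.006 0 0 0;0 0 0 0 0 0;0 0 0 0 0 0;0 0 0 0 0 0;0 0 0 0 0 0'; python3 -m handwheel '0 0 0 0 0 0;0 0 0 0 0 0;0 0 0 0 0 0;0 0 0 0 0 0;0 0 0 0 0 0;0 0 0 0 0 0;0 0 0 0 0 0;0 0 0 0 0 0;0 0 0 0 0 0' 0 15; python3 to.py 445 -142 8 174.4;python3 -m handwheel '0 0 -0.015 0 0 0;0 0 -0.03 0 0 0;0 0 -0.03 0 0 0;0 0 -0.03 0 0 0;0 0 -0.03 0 0 0;0 0 0 0 0 0;0 0 0 0 0 0'; python3 to.py 597 -4.5 110 174.4
```

```text
time: 36.48
ee_pos: [0.4462, -0.1431, 0.0091]
tool_rot: [-3.141, 0.003, 3.044]
wrist_force: [-0.8, 0.1, -0.2]
grip_width: 0.0685
grasp_force: 0.0
time: 37.23
ee_pos: [0.4451, -0.143, 0.0079]
tool_rot: [3.142, 0.0, 3.044]
wrist_force: [-0.7, 0.5, 2.6]
grip_width: 0.0348
grasp_force: 15.0
pose [ 445.1 -143.     7.9] yaw 174.4 dyaw 0.0 rz/row -1e-05 x 1
shift total [ 0.0003  0.0012 -0.0001] per row [ 0.0003  0.0012 -0.0001] x 1 t 37.23 q6 -1.81
time: 37.82
ee_pos: [0.4456, -0.1431, 0.1097]
tool_rot: [-3.141, 0.002, 3.044]
wrist_force: [0.0, -0.5, -0.5]
grip_width: 0.035
grasp_force: 15.0
pose [ 445.6 -143.1  109.7] yaw 174.4 dyaw 0.0 rz/row -1e-05 x 1
shift total [-0.1829  0.2036 -0.0004] per row [-0.0305  0.0339 -0.0001] x 6 t 37.82 q6 -1.81
```

```bash
python3 -m handwheel '-0.0305 0.0339 0 0 0 0;-0.0305 0.0339 0 0 0 0;-0.0305 0.0339 0 0 0 0;-0.0305 0.0339 0 0 0 0;-0.0305 0.0339 0 0 0 0;-0.0305 0.0339 0 0 0 0;0 0 0.02 0 0 0;0 0 0.02 0 0 0;0 0 0.02 0 0 0;0 0 0 0 0 0;0 0 0 0 0 0;0 0 0 0 0 0;0 0 0 0 0 0;0 0 0 0 0 0'; python3 to.py 597 -4.5 20 174.4
```

```text
time: 38.98
ee_pos: [0.5971, -0.0047, 0.0649]
tool_rot: [3.141, 0.002, 3.044]
wrist_force: [0.2, -0.2, -0.2]
grip_width: 0.0348
grasp_force: 15.0
pose [597.1  -4.7  64.9] yaw 174.38 dyaw 0.02 rz/row -4e-05 x 1
shift total [0.0002 0.0002 0.0599] per row [0.0001 0.0001 0.03  ] x 2 t 38.98 q6 -1.5
```

```bash
python3 -m handwheel '0 -0.0013 0.025 0 0 0;0 0 0.025 0 0 0;0 0 0.02 0 0 0;0 0 0 0 0 0;0 0 0 0 0 0;0 0 0 0 0 0;0 0 0 0 0 0;0 0 0 0 0 0'; python3 to.py 597 -5.5 8 174.4
```

```text
time: 39.65
ee_pos: [0.5974, -0.0055, 0.0129]
tool_rot: [3.141, 0.002, 3.044]
wrist_force: [-0.3, 0.1, -0.3]
grip_width: 0.0348
grasp_force: 15.0
pose [597.4  -5.5  12.9] yaw 174.4 dyaw 0.0 rz/row -1e-05 x 1
shift total [ 0.0005 -0.      0.0065] per row [ 0.0005 -0.      0.0065] x 1 t 39.65 q6 -1.5
```

```bash
python3 -m handwheel '0 0 0.003 0 0 0;0 0 0.002 0 0 0;0 0 0 0 0 0;0 0 0 0 0 0;0 0 0 0 0 0;0 0 0 0 0 0'; python3 -m handwheel '0 0 0 0 0 0;0 0 0 0 0 0;0 0 0 0 0 0;0 0 0 0 0 0;0 0 0 0 0 0;0 0 0 0 0 0' 0.7;  python3 -m handwheel '0 0 -0.015 0 0 0;0 0 -0.03 0 0 0;0 0 -0.04 0 0 0;0 0 -0.04 0 0 0;0 0 -0.04 0 0 0;0 0 0 0 0 0;0 0.03 0 0 0 0;0.005 0.04 0 0 0 0;0.005 0.04 0 0 0 0;0.005 0.04 0 0 0 0;0.005 0.04 0 0 0 0;0.005 0.04 0 0 0 0;0.005 0.04 0 0 0 0;0 0 0 0 0 0'; python3 - <<'E'
from m import *
im=grab("top")
save(im,"pics/c11.png",(220,100,520,320),2.6)
tight(im,(300,175,360,225),.046,"jar"); rect(im,(300,175,360,225),.036,.06,.046,"jar")
for roi in((300,222,347,265),(312,135,355,175)): tight(im,roi,.031,"bowl",.004)
g=grab("side")
tight(g,(330,190,420,300),.046,"jar side",.002); tight(g,(305,240,355,290),.031,"white side",.003); tight(g,(400,240,450,285),.031,"clay side",.003)
print(read_state()["joint_pos"].round(2))
E
```

```text
time: 40.15
ee_pos: [0.5966, -0.0055, 0.0079]
tool_rot: [3.141, 0.0, 3.044]
wrist_force: [0.1, -0.8, 0.7]
grip_width: 0.0344
grasp_force: 15.0
time: 40.65
ee_pos: [0.5964, -0.0055, 0.0078]
tool_rot: [3.142, -0.0, 3.044]
wrist_force: [-0.4, -0.7, -0.2]
grip_width: 0.0641
grasp_force: 0.0
time: 41.82
ee_pos: [0.5936, 0.2034, 0.132]
tool_rot: [3.138, 0.001, 3.048]
wrist_force: [1.4, -0.3, -0.7]
grip_width: 0.064
grasp_force: 0.0
jar [596.6  -4.9] [31.8 31.5] 27.7 mean [596.3  -4.6  45.9]
jar rect c [596.3  -5. ] size [32.3 32.1] ang 45.3 centroid [595.8  -4.7] z 45.9 n 244
bowl [512.9   4.1] [57.4 55.4] 0.5 mean [512.2   4.   31.2]
bowl [681.8 -12.6] [57.1 57.9] 0.7 mean [683.5 -12.5  31.1]
jar side [598.1  -5.5] [32.8 31.9] 38.4 mean [597.2  -7.   46.3]
white side [513.8   3.1] [58.  59.3] 18.1 mean [513.9   4.4  31.2]
clay side [682.8 -13.7] [59.6 57.5] 87.1 mean [683.7 -13.8  31.1]
[ 0.31  0.46  1.56 -0.    1.12 -1.17]
```

View pics/c11.png

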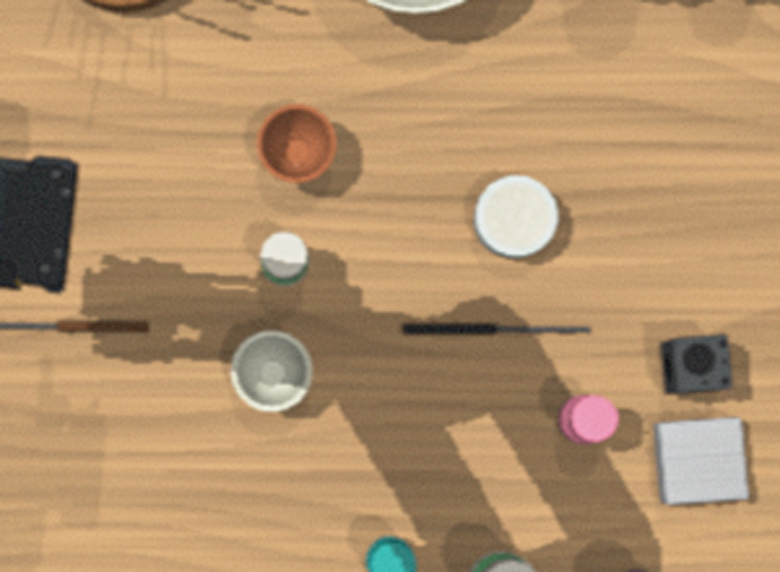

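The picture shows the jar (about (330,200) in full-frame pixels) midway between the bowls within 1 mm, the doming block behind the bench block, and the tin where it was. I hand in.

```bash
python3 -m handwheel '0 0 0 0 0 0;0 0 0 0 0 0;0 0 0 0 0 0;0 0 0 0 0 0;0 0 0 0 0 0;0 0 0 0 0 0' && python3 -c "
from plant import job_done; print(job_done())"
```

```text
time: 42.42
ee_pos: [0.594, 0.1977, 0.1316]
tool_rot: [3.142, -0.0, 3.043]
wrist_force: [-0.2, 0.1, -0.3]
grip_width: 0.0637
grasp_force: 0.0
the job is handed in; nothing more can be done
None
```

The bench is ready and handed in at about 42 s: by the camera, the doming block, charcoal, ring and flux jar each sit within about 1.5 mm of where you asked, the tin was left alone, and everything is let go.

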